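Clear the stray palette knife and dock the scraper

TASK

Someone has parked the narrow palette knife in the wide scraper's slanted steel holder. Draw it out and lay it down flat inside the shallow tray, and after that slide the scraper, blade first and without forcing it, into the holder until it is fully home with its handle up against the mouth. Do not drop either tool, and leave the jar and the beaker where they are.

Things in the scene. Friction and masses are not known exactly. Their poses are not given: they have to be found in the camera images.
- sleeve: Fixed steel sleeve of the holder, a slot closed all round, sloping 35 deg down. Origin: middle of the mouth, on the slot's floor, 85 mm above the bench. x: into the slot (35 deg below level; the mouth looks up and roughly away from the robot); y: across; z: square to the floor, up. Slot 67 mm wide, 7.5 mm high, 100 mm deep, no chamfer. Walls 6 mm: outside y +-39.5, z -6 to 13.5 mm.
- sleeve_ramp (a point): Front edge of the landing ramp: the slot's floor plate alone, 79 mm wide, sticks out 20 mm past the mouth; this point is its middle, at x = -20 mm in the sleeve's frame. The white plastic stand lies below the sleeve; there is nothing else in front of or above the mouth.
- scraper: Loose wide scraper, about 180 g. Flat dark steel blade 95 long, 60 wide (last 10 mm: 52), 4 mm thick; black handle 115 long, 26 wide, 20 mm thick; flush on the flat underside, on which it starts, lying on the bench, blade roughly towards the robot. Origin: underside, mid-width, where blade meets handle; x to the tip, z from the underside up. Centre of mass within 5 mm of the origin.
- scraper_butt (a point): End of the scraper's handle, 115 mm behind its origin (-x), 10 mm above the underside. Fully home, the scraper's frame coincides with the sleeve's: blade inside, underside on the slot's floor, the handle's step stopped by the upper lip of the mouth.
- knife: Loose narrow palette knife, about 80 g, made like the scraper: blade 90 long, 26 wide (last 10 mm: 18), 4 mm thick; black handle 100 long, 20 wide, 18 mm thick; flush underside. Origin and axes as on the scraper; centre of mass about 10 mm behind the origin. It starts fully in the sleeve, on the slot's floor, up to 12 mm off its middle, the handle sticking out at the slot's slope.
- knife_tip (a point): Point at the end of the knife's blade, 90 mm from its origin along x, 2 mm above the underside.
- knife_butt (a point): Point at the handle end of the knife, 100 mm from its origin along -x, 9 mm above the underside.
- tray: Shallow open white plastic tray fixed to the bench, 280 mm (x) by 170 mm (y) outside, 14 mm high, walls and floor 3 mm thick; empty at the start. Origin: centre of its underside, z up. It stands on one side of the holder, the scraper lies on the other.
- jar: Amber jar with lid, 64 mm across, about 100 mm high. Bystander. Origin: centre of the foot.
- beaker: Clear plastic beaker, 68 mm across, 90 mm high. Bystander. Origin: centre of the foot.
There are look-alikes about, which are no part of the job. What is shaped like the part that bears sleeve but green or red is not meant.

How it is judged:
By the outcome, as a careful person would: the job done as asked, in the order asked, and still so for the second after the job is handed in, with the robot touching nothing.
It also fails if it takes over 58 s, if anything falls off the work surface, if the arm or the gripper's body presses on something with over 40 N, if the wrist force passes 120 N, or if a joint passes its speed limit or range.

ROBOT

A 6-joint arm with a two-finger parallel gripper is mounted at the origin on the work surface. World frame = base frame: x ahead of the robot, y to its left, z up, the work surface at z = 0. Lengths are in mm, angles in rad, forces in N, time in s.
With the tool pointing down it reaches from about 275 to 825 mm from the base axis. Payload 4.9 kg.
Tool frame: the origin (TCP) lies at the very end of the fingers, on their centre line; the grasp point (between the pads) lies 19 mm behind it; z points along the fingers, y is the line along which they close (so a half turn about z gives the same grasp; the last joint's range is limited). The gripper opens to 85 mm and grips with 20 to 120 N. Pads are 22 mm wide; open, the fingers measure 114 mm over their backs; the gripper's body (76 mm by 85 mm) begins 54 mm behind the grasp point. The pads swing forward as they close: fully open they stand 13 mm farther back than shut.
Start: joints at [1.137, 0.326, -0.193, 1.052, 0, 1.437], TCP at [162.425, 525.487, 231.281] pointing down, gripper open.
Joint ranges: [-2.65, 2.65], [-0.97, 1.79], [-1.3, 1.35], [-1.93, 2.1], [-1.47, 1.37], [-3.14, 3.14]. Speed limits (rad/s): [2.57, 2.57, 3.14, 3.14, 3.14, 3.14].

INTERFACE

Orientations are given as [roll, pitch, yaw] about the fixed x, y, z axes, in that order (R = Rz(yaw) Ry(pitch) Rx(roll)).
In Python, from plant import robot, eyes gives the robot as it stands.
- The arm moves only by the tool move_arm, never from a script. Its arguments are lists of equal length, an entry for each row: "delta_pos": the shift along the tool's x, y, z scaled (see below), a list of three; "twist": the turn, a rotation vector about the tool's x, y, z scaled (see below), a list of three; "gripper": the finger opening in mm, from 0 to 85.4. A call has 1 to 20 rows; each row shifts and turns the commanded pose from where the row before left it, along the tool's axes as they then stand; what a row does not reach is not made up. The controller multiplies each number of a shift by 20 mm and each number of a turn by 0.12 rad. A row lasts 1/12 s, in which the tool goes at most 41.7 mm and 7.16 degrees, less where a joint would pass 70% of its speed; a pose out of reach is approached as far as the arm can. A call with a number of a shift or a turn outside -1 to 1 is refused whole. A call with a gripper value outside its range is refused whole. The fingers move at their own pace and stop on an object; the grip force is fixed at half the most. Time passes only in rows, so rows that do not move let the fingers close. It gives the time, the measured TCP pose, the force, the opening and the grip force at its end, in the units of the state.
- robot.state(): the state, without advancing time (a new reading comes with each control period).
- eyes.snapshot(name): name is "scene" or "top"; returns (picture, depth): 384x512x3 uint8, red, green, blue; 384x512 float32, mm along the optical axis (not along the pixel's ray), 0 where there is no reading.
- eyes.camera_info(name): a dict with "fx", "fy", "cx", "cy" (pixels), "D" ([k1, k2, p1, p2, k3] as OpenCV has them; the pictures are not rectified), "rvec" (rotation vector, rad) and "tvec" (3), from world to camera coordinates, as OpenCV has them. Camera axes: x right, y down, z forward; pixel columns grow to the right and rows downward; lengths in mm; the calibration is good to about 2 mm. A picture is of the moment at which its call begins. camera_info takes no time and is no camera call.
- robot.finish_job(): hands the job in; it is judged then, once.
Trained networks look in the newest picture that a camera, given by its name, has taken for a name from the list of things; names that differ only in an ending like _2 or _b are one class to them, and where a whole thing is asked for, a point or a joint stands for the part that bears it (a point fixed in the world has none). Each returns a list of dicts, best first, with "confidence" (0 to 1); they miss things now and then, are a little off and sometimes report something else, mostly with a low value. They report only what shows in the picture. A call takes as long as a camera call. They do not tell look-alikes from the thing itself.
- eyes.find_in(camera, query): "position" ([column, row] in pixels, amid what is visible of it).
- eyes.masks_of(camera, query): "pixels" (384x512 bool, what is visible of it) and "position" ([column, row] in pixels, amid what is visible of it).
- eyes.pinpoint(camera, query): "position" ([column, row] in pixels: a listed point, or the origin of a listed thing).
The state is a dict: "t": time; "joint_pos": joint angles; "qd": joint speeds; "effort": joint torques, N m; "tool_pos": TCP position; "tcp_rot": TCP orientation; "wrist_force": force on the tool from outside, world axes, zero at the start; "wrist_torque": the same for the moment, N m; "gripper_width": finger opening in mm; "grasp_force": force on a finger pad.
Only numpy, scipy, OpenCV 4.12 (cv2) and the standard library are available. Lean on these libraries where they do the work, as an engineer would, in place of code of your own. Each camera call takes 0.05 s, during which the arm holds its last target. There are 200 camera calls.

## Working session

There is one attempt and no reset: what is moved stays moved. The work goes in short steps, Python scripts to look and compute and a tool call to move; the robot and the scene stay as the last step left them, time stands still between calls to the robot, and variables do not carry over. Pictures are saved under pics/ and viewed, at most 10 in all, crops included, and the job is handed in when it is done.

Besides the shell and the picture viewer there is one more tool, called after "Call:" as name(argument=value, ...), one argument or row to a line, values as JSON. move_arm: Moves the arm, as the interface text tells. Shifts and turns lie within -1 to 1; 1 stands for 20 mm of shift or 0.12 rad of turn. Its arguments: {"type":"object","properties":{"delta_pos":{"type":"array"},"twist":{"type":"array"},"gripper":{"type":"array"}},"required":["delta_pos","twist","gripper"]}

```bash
ls; mkdir -p pics
python3 - <<'E'
from plant import robot, eyes
import cv2,numpy as np
for n in("scene","top"):
    p,d=eyes.snapshot(n); cv2.imwrite(f"pics/{n}0.png",cv2.resize(p[:,:,::-1],(800,600))); np.savez(f"{n}0.npz",p=p,d=d)
    c=eyes.camera_info(n); R=cv2.Rodrigues(np.array(c["rvec"]))[0]; print(n,c,-R.T@np.array(c["tvec"]).ravel())
    for q in("sleeve","scraper","knife","tray","jar","beaker","sleeve_ramp","scraper_butt","knife_tip","knife_butt"):
        print(q,[(np.round(r["position"],1).tolist(),round(r["confidence"],2)) for r in eyes.pinpoint(n,q)][:3])
print(robot.state())
E
```

```text
pics
scene {'fx': 373.9440656677912, 'fy': 373.9440656677912, 'cx': 254.00012212633007, 'cy': 193.0671357962339, 'D': array([0.02740108, 0.        , 0.        , 0.        , 0.        ]), 'rvec': array([ 1.14761551,  2.1671484 , -1.15782319]), 'tvec': array([ 282.93924884, -127.36055563, 1487.38110484])} [1228.32202206  513.06930987  732.50445328]
sleeve [([223.6, 176.6], 0.82), ([240.0, 210.0], 0.76), ([342.1, 203.0], 0.72)]
scraper [([174.7, 208.0], 0.9), ([335.5, 279.4], 0.42)]
knife [([217.6, 200.5], 0.58), ([237.9, 210.4], 0.49), ([172.7, 206.5], 0.33)]
tray [([335.5, 281.7], 0.89)]
jar [([186.5, 259.8], 0.77), ([172.7, 208.3], 0.42)]
beaker [([245.9, 284.4], 0.56)]
sleeve_ramp [([237.3, 208.0], 0.76), ([217.8, 174.8], 0.69), ([238.0, 208.4], 0.62)]
scraper_butt [([165.5, 229.8], 0.8)]
knife_tip []
knife_butt [([218.9, 200.6], 0.58), ([239.7, 210.5], 0.21)]
top {'fx': 417.2446662603039, 'fy': 417.2446662603039, 'cx': 254.31706762679724, 'cy': 190.93497419920658, 'D': array([-0.02376088,  0.        ,  0.        ,  0.        ,  0.        ]), 'rvec': array([ 2.21882832, -2.17654005,
[... 582 characters left out ...]
1.1, 'joint_pos': array([ 1.13676087e+00,  3.26196728e-01, -1.92589735e-01,  1.05198489e+00,
       -3.07582019e-05,  1.43661125e+00]), 'qd': array([-6.63984133e-04,  1.60388595e-03, -5.95445161e-05, -1.84764764e-03,
       -1.13274384e-03,  3.40353484e-03]), 'effort': array([ 4.70427003e-04, -4.43339431e+01,  2.62759173e+01,  1.08115528e-03,
       -6.39814004e-06, -7.99164383e-06]), 'tool_pos': array([162.45953959, 525.48791201, 231.28652397]), 'tcp_rot': array([3.14157202e+00, 3.38229275e-05, 2.84174227e+00]), 'wrist_force': array([-0.39527143,  0.34927226,  1.02359364]), 'wrist_torque': array([ 0.03565904, -0.03079888,  0.06371054]), 'grasp_force': 0.0, 'gripper_width': 85.7381557036521}
```

View pics/scene0.png

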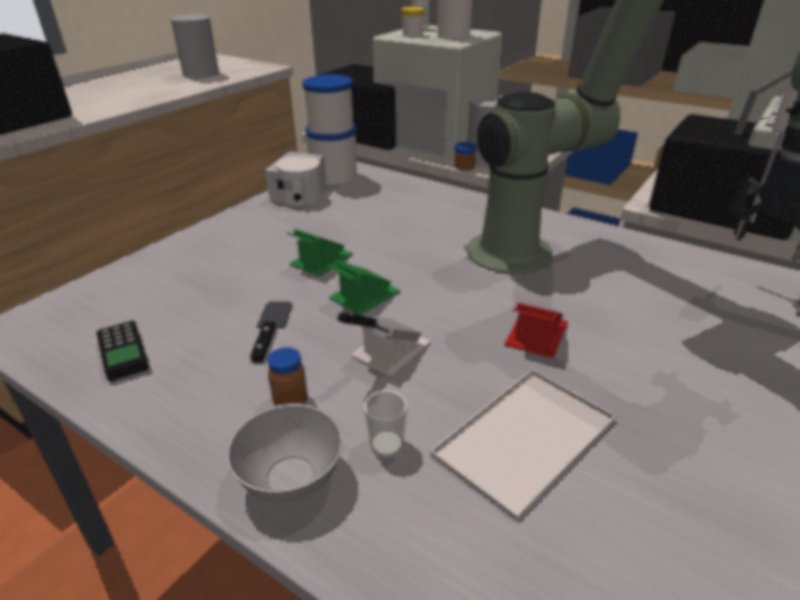

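View pics/top0.png

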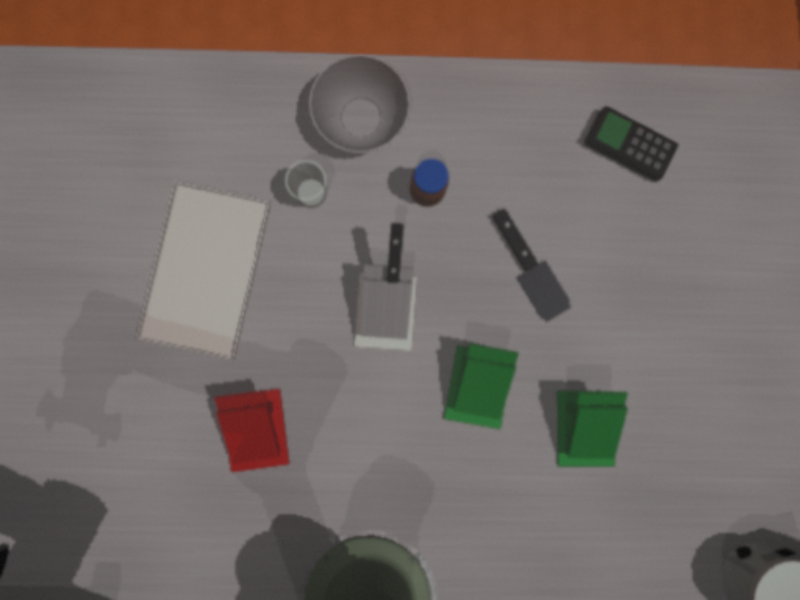

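```bash
cat > h.py <<'E'
import numpy as np,cv2
from plant import robot,eyes
def cam(n):
    c=eyes.camera_info(n); K=np.array([[c["fx"],0,c["cx"]],[0,c["fy"],c["cy"]],[0,0,1.]]); return K,np.array(c["D"]),cv2.Rodrigues(np.array(c["rvec"]))[0],np.array(c["tvec"]).ravel()
def rays(n,px):
    K,D,R,t=cam(n); u=cv2.undistortPoints(np.array(px,float).reshape(-1,1,2),K,D).reshape(-1,2)
    return np.c_[u,np.ones(len(u))]
def cloud(n,d):
    K,D,R,t=cam(n); v,u=np.mgrid[:384,:512]; r=rays(n,np.c_[u.ravel(),v.ravel()])
    return ((r*d.reshape(-1,1)-t)@R).reshape(384,512,3)
def onplane(n,px,z):
    K,D,R,t=cam(n); r=rays(n,px)@R; o=-R.T@t
    return o+r*((z-o[2])/r[:,2])[:,None]
def proj(n,P):
    K,D,R,t=cam(n); return cv2.projectPoints(np.array(P,float).reshape(-1,1,3),R,t,K,D)[0].reshape(-1,2)
E
python3 - <<'E'
from h import *
T=np.load("top0.npz"); C=cloud("top",T["d"])
eyes.snapshot("top")
out={}
for q in("scraper","knife","tray","jar","beaker","sleeve"):
    for r in eyes.masks_of("top",q)[:3]:
        m=r["pixels"]; P=C[m&(T["d"]>0)]
        uv=np.argwhere(m)[:,::-1].astype(float); rect=cv2.minAreaRect(np.float32(P[:,:2]))
        print(q,round(r["confidence"],2),m.sum(),np.round(r["position"]),"med",np.median(P,0).round(1),"z5/95",np.percentile(P[:,2],[5,95]).round(1),"rect",np.round(rect[0],1),np.round(rect[1],1),round(rect[2],1), "rgb",T["p"][m].mean(0).round())
        out[f"{q}_{int(r['position'][0])}"]=m
np.savez("masks.npz",**out)
# sleeve plane
S=C[150:232,215:275].reshape(-1,3); k=S[:,2]>8
print("region height map")
for v in range(138,228,4): print(v,C[v,222:274:4,2].round().astype(int))
cv2.imwrite("pics/crop.png",cv2.resize(T["p"][130:235,200:300,::-1],None,fx=5.5,fy=5.5,interpolation=cv2.INTER_CUBIC))
E
```

```text
scraper 0.9 1185 [342. 180.] med [ 556.5 -281.3    7.3] z5/95 [ 2.1 23.3] rect [ 580.4 -269.5] [210.7  61.1] 32.1 rgb [63. 61. 63.]
knife 0.78 349 [250. 159.] med [582.3 -32.4 130.1] z5/95 [  1.  155.2] rect [589.8 -35.8] [ 27.6 113.2] 89.4 rgb [61. 58. 58.]
tray 0.66 643 [198. 117.] med [705.7 118.4  45.8] z5/95 [ 3.1 92.3] rect [696.6 115.2] [65.7 65.7] 35.6 rgb [112. 112. 109.]
tray 0.58 6722 [132. 171.] med [556.2 297.5   4.5] z5/95 [ 0.7 13. ] rect [557.4 298.4] [179.3 286.1] 78.3 rgb [157. 152. 146.]
jar 0.81 560 [273. 116.] med [697.7 -87.2  99.7] z5/95 [ 29.4 104.1] rect [703.8 -89. ] [55.5 56.8] 34.8 rgb [52. 60. 92.]
beaker 0.69 602 [199. 117.] med [707.5 119.3  49.2] z5/95 [ 4.3 92.3] rect [696.4 115.4] [65.7 65.2] 35.6 rgb [113. 112. 109.]
sleeve 0.98 1328 [247. 193.] med [500.7 -18.3  74.1] z5/95 [39.9 96.4] rect [503.2 -21. ] [ 80.5 115.4] 88.3 rgb [111. 106. 106.]
sleeve 0.91 1398 [382. 269.] med [ 310.4 -368.6   77.7] z5/95 [39.2 97.1] rect [ 304.9 -387.1] [113.6 121.2] 88.4 rgb [40. 87. 47.]
sleeve 0.87 1443 [312. 243.] med [ 378.1 -185.1   77. ] z5/95 [38.7 96.8] re
[... 564 characters left out ...]
0  94   1   5   6]
174 [ -1   3  12  88  88  93  92 113 110  96  94   1  -1]
178 [ -1   1   7  92  91  80  90 106 107  86  84   7   2]
182 [-1  3 11 92 93 92 91 97 97 95 92  7  3]
186 [ 3  2 12 84 84 85 87 84 89 88 89  4 -3]
190 [ 2 -2  6 77 79 78 81 82 83 81 82  4  1]
194 [ 2  7 10 75 75 73 72 74 75 73 75  0  2]
198 [ 1  2  9 68 67 67 65 67 70 66 67  0  2]
202 [ 2  3 10 56 61 57 58 60 61 63  8  0  1]
206 [-1  1  8 49 51 52 53 52 53 52 14  4  1]
210 [ 2  3  8 45 42 46 43 46 47 51 12  2  2]
214 [ 0  4  9 34 37 39 38 40 39 43 12  0  2]
218 [ 3 -1 15 12  8 13  7 12  6  7 11 -1  1]
222 [ 2  3  3  2  1  8  9  7 11 10  6 -1 -1]
226 [   0    1    1    2 1138    3   -3    3    1    3    2    1    4]
```

View pics/crop.png

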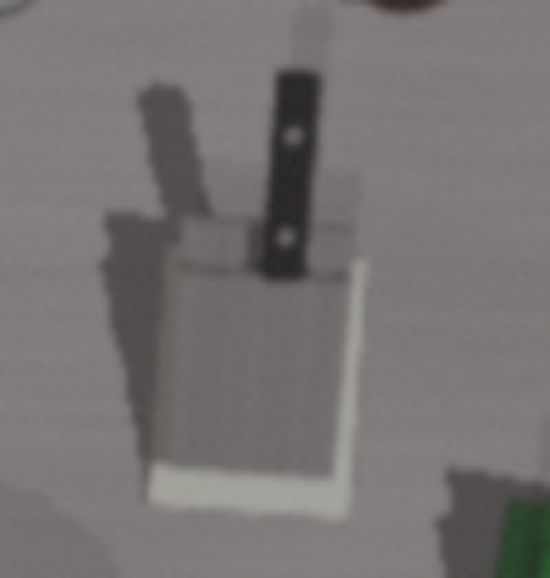

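```bash
cat > fit.py <<'E'
from h import *
from scipy.optimize import minimize
def box(x0,x1,y0,y1,z0,z1): return np.array([[x,y,z] for x in(x0,x1) for y in(y0,y1) for z in(z0,z1)],float)
SLEEVE=[box(0,100,-39.5,39.5,-6,13.5),box(-20,0,-39.5,39.5,-6,0)]
def tool(bl,bw,tw,hl,hw,ht): return [np.array([[x,s*w/2,z] for x,w in((0,bw),(bl-10,bw),(bl,tw)) for s in(-1,1) for z in(0,4)],float),box(-hl,0,-hw/2,hw/2,0,ht)]
SCR=tool(95,60,52,115,26,20); KNI=tool(90,26,18,100,20,18)
TRAY=[box(-140,140,-85,85,0,14)]
def Rz(a): return np.array([[np.cos(a),-np.sin(a),0],[np.sin(a),np.cos(a),0],[0,0,1]])
def Ry(a): return np.array([[np.cos(a),0,np.sin(a)],[0,1,0],[-np.sin(a),0,np.cos(a)]])
S35=np.radians(35)
def raster(n,parts,R,t,s=8):
    im=np.zeros((384*s,512*s),np.uint8)
    for B in parts:
        p=(proj(n,B@R.T+t)+.5)*s-.5
        cv2.fillConvexPoly(im,cv2.convexHull(np.float32(p)).round().astype(np.int32),255)
    return cv2.resize(im,(512,384),interpolation=cv2.INTER_AREA)/255.
def fit(views,parts,posefn,x0,scale,ignore={}):
    def cost(q):
        R,t=posefn(np.array(q)*scale); c=0
        for n,m in views.items():
            a=raster(n,parts,R,t); w=~ignore[n] if n in ignore else 1
            c+=(np.abs(a-m)*w).sum()/m.sum()
        return c
    best=None
    x=np.array(x0)/scale
    for _ in range(3):
        r=minimize(cost,x,method="Nelder-Mead",options=dict(initial_simplex=np.vstack([x,x+np.eye(len(x))]),xatol=.02,fatol=1e-4,maxfev=150)); x=r.x
    return r.x*scale,r.fun
E
cat > m0.py <<'E'
from fit import *
M={}
for n in("top","scene"):
    eyes.snapshot(n)
    for q in("sleeve","scraper","knife","tray"):
        rs=eyes.masks_of(n,q)
        M[n,q]=[r["pixels"] for r in rs if r["confidence"]>.3]
        if n=="scene":
            for r in rs: print(q,round(r["confidence"],2),np.round(r["position"]),r["pixels"].sum())
import pickle; pickle.dump(M,open("M.pkl","wb"))
E
python3 m0.py
cat > f0.py <<'E'
from fit import *; import pickle
M=pickle.load(open("M.pkl","rb"))
def near(n,q,u):
    return min(M[n,q],key=lambda m:np.hypot(*(np.argwhere(m)[:,::-1].mean(0)-u)))
sl={"top":near("top","sleeve",(247,193)),"scene":near("scene","sleeve",(250,215))}
kn={"top":near("top","knife",(250,159)),"scene":near("scene","knife",(235,207))}
sc={"top":near("top","scraper",(342,180)),"scene":near("scene","scraper",(173,210))}
tr={"top":near("top","tray",(132,171)),"scene":near("scene","tray",(335,282))}
ps=lambda q:(Rz(q[2])@Ry(S35),np.array([q[0],q[1],85.]))
pb=lambda q:(Rz(q[2]),np.array([q[0],q[1],0.]))
kd={n:cv2.dilate(kn[n].astype(np.uint8),np.ones((3,3)))>0 for n in kn}
s=np.array([3,3,.05])
for nm,ms,parts,pf,x0,ig in(("sleeve",sl,SLEEVE,ps,[555,-22,3.14],kd),("scraper",sc,SCR,pb,[575,-270,-2.6],{}),("tray",tr,TRAY,pb,[557,298,-.2],{})):
    for vs in(["top"],["scene"],["top","scene"]):
        print(nm,vs,*fit({n:ms[n] for n in vs},parts,pf,x0,s,ig))
E
python3 f0.py
```

```text
sleeve 0.87 [252. 211.] 218
sleeve 0.66 [346. 204.] 212
sleeve 0.55 [233. 179.] 338
sleeve 0.54 [200. 154.] 195
scraper 0.68 [171. 206.] 510
knife 0.65 [228. 206.] 128
tray 0.96 [334. 283.] 5870
sleeve ['top'] [614.9431249  -56.1784376    3.11422045] 1.695216703396056
sleeve ['scene'] [539.36998966 -15.12123552   3.18699979] 0.41633387299874075
sleeve ['top', 'scene'] [539.62441748 -15.75129999   3.18394383] 2.315901026090049
scraper ['top'] [ 573.46772968 -274.82716349   -2.58618584] 0.04923067008233039
scraper ['scene'] [ 571.07191596 -275.95527891   -2.56900187] 0.10941176470588235Traceback (most recent call last):
  File "f0.py", line 15, in <module>
    print(nm,vs,*fit({n:ms[n] for n in vs},parts,pf,x0,s,ig))
                 ~~~^^^^^^^^^^^^^^^^^^^^^^^^^^^^^^^^^^^^^^^^
  File "fit.py", line 27, in fit
    r=minimize(cost,x,method="Nelder-Mead",options=dict(initial_simplex=np.vstack([x,x+np.eye(len(x))]),xatol=.02,fatol=1e-4,maxfev=150)); x=r.x
    res = _minimize_neldermead(fun, x0, args, callback, bounds=bounds,
                               **options)
    fsim[j] = func(sim[j])
              ~~~~^^^^^^^^
    fx = function(np.copy(x), *(wrapper_args + args))
  File "fit.py", line 21, in cost
    a=raster(n,parts,R,t); w=~ignore[n] if n in ignore else 1
  File "fit.py", line 14, in raster
    p=(proj(n,B@R.T+t)+.5)*s-.5
       ~~~~^^^^^^^^^^^
  File "h.py", line 15, in proj
    K,D,R,t=cam(n); return cv2.projectPoints(np.array(P,float).reshape(-1,1,3),R,t,K,D)[0].reshape(-1,2)
            ~~~^^^
  File "h.py", line 4, in cam
    c=eyes.camera_info(n); K=np.array([[c["fx"],0,c["cx"]],[0,c["fy"],c["cy"]],[0,0,1.]]); return K,np.array(c["D"]),cv2.Rodrigues(np.array(c["rvec"]))[0],np.array(c["tvec"]).ravel()
ValueError: time passes only in moves, steps and waits
```

```bash
sed -i 's/^def cam/import functools\n@functools.cache\ndef cam/' h.py
sed -i 's/^sl=.*/Z=np.load("masks.npz"); print(Z.files); sl={"top":[Z[k] for k in Z.files if k.startswith("sleeve_24")][0],"scene":near("scene","sleeve",(250,215))}/' f0.py
cat >> f0.py <<'E'
pn=lambda q:(Rz(q[2])@Ry(S35),np.array([q[0],q[1],85.]))
for vs in(["top"],["scene"],["top","scene"]):
    print("knife",vs,*fit({n:kn[n] for n in vs},KNI[1:],pn,[540,-30,3.14],s))
for n in("top","scene"):
    p=cv2.imread if 0 else np.load(n+"0.npz")["p"].copy()
    for m in(sl,kn,sc):
        c,_=cv2.findContours(m[n].astype(np.uint8),cv2.RETR_EXTERNAL,cv2.CHAIN_APPROX_NONE); cv2.drawContours(p,c,-1,(255,255,0),1)
    u0,v0=(205,125) if n=="top" else (150,165)
    cv2.imwrite(f"pics/ov_{n}.png",cv2.resize(p[v0:v0+110,u0:u0+150,::-1],None,fx=5,fy=5,interpolation=cv2.INTER_NEAREST))
E
python3 f0.py
```

```text
['scraper_342', 'knife_249', 'tray_197', 'tray_132', 'jar_272', 'beaker_199', 'sleeve_247', 'sleeve_381', 'sleeve_311']
sleeve ['top'] [537.04177214 -22.43645477   3.09184168] 0.050218521143397116
sleeve ['scene'] [539.36998966 -15.12123552   3.18699979] 0.41633387299874075
sleeve ['top', 'scene'] [539.46576735 -20.68897384   3.13433317] 0.5200196089268028
scraper ['top'] [ 573.46772968 -274.82716349   -2.58618584] 0.04923067008233039
scraper ['scene'] [ 571.07191596 -275.95527891   -2.56900187] 0.10941176470588235
scraper ['top', 'scene'] [ 572.32181212 -275.29707138   -2.58481016] 0.1690925966468241
tray ['top'] [ 5.56717525e+02  2.96664681e+02 -1.97411335e-01] 0.01767453552679271
tray ['scene'] [ 5.55694089e+02  2.95525673e+02 -1.94525437e-01] 0.021612720045428736
tray ['top', 'scene'] [ 5.56510589e+02  2.96120502e+02 -1.96143529e-01] 0.041993718313128606
knife ['top'] [541.52003263 -30.56265841   3.08948116] 0.10609671521341654
knife ['scene'] [541.84657992 -40.82527449   3.34494375] 0.39074754901960784
knife ['top', 'scene'] [541.82988846 -31.73927422   3.13463845] 0.671687137475569
```

```bash
cat > ov.py <<'E'
from fit import *
import sys
def edges(p,n,parts,R,t,col,s,off):
    for B in parts:
        q=(proj(n,B@R.T+t)-off+.5)*s
        if len(B)==8: E=[(i,j) for i in range(8) for j in range(i) if bin(i^j).count("1")==1]
        else: E=[(i,j) for i in range(12) for j in range(i) if (i-j in(1,) and i%2) or (i-j==4) or (i-j==2 and i//4==j//4)]
        for i,j in E: cv2.line(p,tuple(np.int32(q[i]*16)),tuple(np.int32(q[j]*16)),col,1,cv2.LINE_AA,4)
E
python3 - <<'E'
from ov import *
n="top"; p=np.load("top0.npz")["p"]
off=np.array([215,135]); s=8
im=cv2.resize(p[135:210,215:290,::-1].copy(),None,fx=s,fy=s,interpolation=cv2.INTER_CUBIC)
im=np.clip(im.astype(float)*1.5,0,255).astype(np.uint8)
edges(im,n,SLEEVE,Rz(3.092)@Ry(S35),np.array([537,-22.4,85]),(0,255,255),s,off)
edges(im,n,KNI,Rz(3.09)@Ry(S35),np.array([541.5,-30.6,85]),(0,0,255),s,off)
cv2.imwrite("pics/o1.png",im)
E
```

```text
(no output)
```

View pics/o1.png

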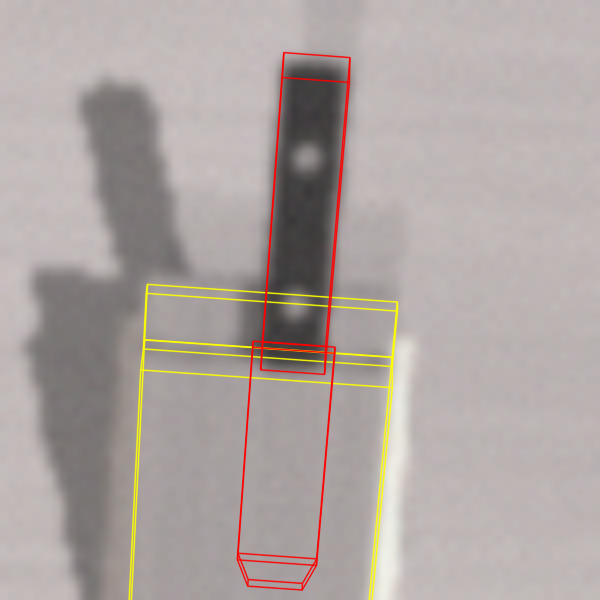

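```bash
cat > edge.py <<'E'
from fit import *
from scipy.ndimage import map_coordinates
def profile(g,n,A,B,R,t,w=5,lo=.15,hi=.85,N=40):
    A,B=proj(n,np.array([A,B],float)@R.T+t); d=(B-A)/np.hypot(*(B-A)); nn=np.array([-d[1],d[0]])
    o=np.arange(-w,w+.01,.5); P=A+(B-A)*np.linspace(lo,hi,N)[:,None]
    Q=P[None]+o[:,None,None]*nn
    return o,nn,map_coordinates(g,[Q[...,1],Q[...,0]],order=1).mean(1)
E
python3 - <<'E'
from edge import *
T=np.load("top0.npz"); g=T["p"].astype(float).mean(2)
R=Rz(3.092)@Ry(S35); t=np.array([537,-22.4,85])
for nm,A,B,lo,hi in(("lipL",[0,-39.5,13.5],[0,39.5,13.5],.05,.4),("lipAll",[0,-39.5,13.5],[0,39.5,13.5],.6,.95),("front lo",[-20,-39.5,0],[-20,39.5,0],.05,.35),("front hi",[-20,-39.5,0],[-20,39.5,0],.65,.95),("back",[100,-39.5,13.5],[100,39.5,13.5],.1,.9),("side-",[0,-39.5,13.5],[100,-39.5,13.5],.1,.9),("side+",[0,39.5,13.5],[100,39.5,13.5],.1,.9)):
    o,nn,p=profile(g,"top",A,B,R,t,lo=lo,hi=hi); print(nm,nn.round(2)); print(p.round().astype(int)[::1])
E
```

```text
lipL [-0.07  1.  ]
[103 102 100  97  95  95  96 100 103 106 107 108 108 108 108 108 108 108
 108 108 108]
lipAll [-0.07  1.  ]
[ 84  83  80  78  78  81  86  93 100 105 108 109 110 110 110 109 109 109
 109 109 109]
front lo [-0.07  1.  ]
[103 101 100  98  97  97  98 101 104 106 107 108 108 107 107 107 107 107
 107 106 105]
front hi [-0.07  1.  ]
[94 94 94 92 90 88 87 89 91 92 93 94 94 95 95 94 94 93 93 91 89]
back [-0.07  1.  ]
[108 108 108 108 108 108 108 108 110 112 117 126 136 145 152 157 159 160
 160 160 160]
side- [-1.   -0.05]
[107 107 107 107 108 109 109 109 108 107 105 103 101  99  97  95  90  86
  82  81  80]
side+ [-1.   -0.09]
[124 124 125 128 133 142 149 153 153 147 138 128 120 114 112 110 110 109
 109 108 108]
```

```bash
sed -i 's/box(0,100,-39.5/box(0,106,-39.5/' fit.py
python3 - <<'E'
from edge import *
from scipy.optimize import least_squares
T=np.load("top0.npz"); g=T["p"].astype(float).mean(2)
m=np.load("masks.npz"); kd=cv2.dilate(m["knife_249"].astype(np.uint8),np.ones((3,3)))>0
ps=lambda q:(Rz(q[2])@Ry(S35),np.array([q[0],q[1],85.]))
q,c=fit({"top":m["sleeve_247"]},SLEEVE,ps,[540,-22,3.1],np.array([3,3,.05]),{"top":kd}); print(q,c)
# edge fit: maximise signed gradient
E=[([0,-39.5,13.5],[0,39.5,13.5],.05,.35,1),([0,-39.5,13.5],[0,39.5,13.5],.7,.95,1),([106,-39.5,13.5],[106,39.5,13.5],.1,.9,1),([0,39.5,13.5],[106,39.5,13.5],.3,.9,-1)]
gb=cv2.GaussianBlur(g,(0,0),1.)
def cost(x):
    R,t=ps(x); s=0
    for A,B,lo,hi,sg in E:
        o,nn,p=profile(gb,"top",A,B,R,t,w=.5,lo=lo,hi=hi); s-=sg*(p[-1]-p[0])*(hi-lo)/.9
    return s
sc=np.array([2,2,.03])
r=minimize(lambda z:cost(z*sc),np.array([540.5,-21.5,3.092])/sc,method="Nelder-Mead",options=dict(initial_simplex=np.array([540.5,-21.5,3.092])/sc+np.vstack([np.zeros(3),np.eye(3)]))); print(r.x*sc,r.fun)
R,t=ps(r.x*sc)
for A,B,lo,hi,sg in E: print(profile(g,"top",A,B,R,t,w=3,lo=lo,hi=hi)[2].round().astype(int))
# knife handle edges on top
kb=lambda q:(Rz(q[2])@Ry(S35),np.array([q[0],q[1],85.]))
K=[([-100,-10,18],[0,-10,18],.1,.9),([-100,10,18],[0,10,18],.1,.9),([0,-10,18],[0,10,18],.2,.8),([-100,-10,18],[-100,10,18],.2,.8),([-100,-10,0],[-100,10,0],.2,.8)]
R,t=kb([540.5,-30.6,3.09])
for A,B,lo,hi in K:
    o,nn,p=profile(g,"top",A,B,R,t,w=4,lo=lo,hi=hi); print(nn.round(2),p.round().astype(int))
C=cloud("top",T["d"]); P=C[m["knife_249"]&(C[...,2]>100)]; 
print("knife height resid", np.median(((P-t)@R)[:,2]), np.polyfit(((P-t)@R)[:,0],((P-t)@R)[:,2],1))
P=C[m["sleeve_247"]]; R,t=ps(r.x*sc); L=(P-t)@R; k=(L[:,0]>8)&(L[:,0]<95)&(abs(L[:,1])<32); print("sleeve z", np.median(L[k,2]),np.polyfit(L[k,0],L[k,2],1))
E
```

```text
[541.05542188 -22.60147473   3.08805657] 0.027823056933616818
[539.5700813  -20.35661043   3.10839381] -24.33100093624203
[101  98  96  96  98 101 104 106 107 108 108 108 108]
[ 90  87  86  87  90  96 101 106 108 109 110 110 110]
[108 108 109 112 117 125 135 144 152 156 158 159 160]
[143 150 154 153 148 139 129 120 115 112 110 110 109]
[-1.   -0.07] [ 54  54  52  49  47  46  50  59  73  86  97 103 107 110 112 115 116]
[-1.   -0.08] [116 116 116 116 116 114 109 101  87  73  60  51  47  47  49  52  53]
[-0.07  1.  ] [ 43  43  43  44  49  56  69  83  93 102 106 108 108 108 109 109 109]
[-0.07  1.  ] [113 106  96  82  67  56  47  44  44  43  43  43  44  44  43  43  42]
[-0.07  1.  ] [119 119 118 118 118 117 114 108  98  86  71  58  49  44  44  43  43]
knife height resid 18.17399526912627 [ -0.85003671 -29.44816967]
sleeve z 13.376823993570879 [-9.69907114e-04  1.33830127e+01]
```

```bash
cat > plan.py <<'E'
from fit import *
from scipy.spatial.transform import Rotation as Ro
F=np.diag([1.,-1,-1])  # tool from thing: x same, z flipped
SL=(Rz(3.098)@Ry(S35),np.array([540.3,-21.5,85.]))
KN=(Rz(3.092)@Ry(S35),np.array([540.5,-30.6,85.]))
SC=(Rz(-2.586),np.array([573.,-275.,0.]))
TR=(Rz(-.196),np.array([556.5,296.3,0.]))
def cur():
    s=robot.state(); return Ro.from_euler("xyz",s["tcp_rot"]).as_matrix(),np.array(s["tool_pos"])
def at(frame,loc,rel=np.eye(3)): return frame[0]@rel@F, frame[1]+frame[0]@np.array(loc,float)
def step(a,b,N):
    w=Ro.from_matrix(a[0].T@b[0]).as_rotvec()/N
    A=sum(a[0]@Ro.from_rotvec(w*k).as_matrix() for k in range(N)); d=np.linalg.solve(A,b[1]-a[1])
    print(N,"rows d",(d/20).round(3).tolist(),"w",(w/.12).round(3).tolist(),"to",b[1].round(1)); return b
E
python3 - <<'E'
from plan import *
print(robot.state()["t"])
g=at(KN,[-50,0,3]); pre=at(KN,[-50,0,83])
step(cur(),pre,40); step(pre,g,8)
E
```

```text
1.95
40 rows d [-0.548, -0.605, 0.226] w [-0.016, -0.127, -0.051] to [533.9 -30.3 181.7]
8 rows d [0.0, -0.0, 0.5] w [0.0, 0.0, 0.0] to [579.7 -32.5 116.1]
```

Call:
move_arm(
  delta_pos=[
    [-0.548,-0.605,0.226],
    [-0.548,-0.605,0.226],
    [-0.548,-0.605,0.226],
    [-0.548,-0.605,0.226],
    [-0.548,-0.605,0.226],
    [-0.548,-0.605,0.226],
    [-0.548,-0.605,0.226],
    [-0.548,-0.605,0.226],
    [-0.548,-0.605,0.226],
    [-0.548,-0.605,0.226],
    [-0.548,-0.605,0.226],
    [-0.548,-0.605,0.226],
    [-0.548,-0.605,0.226],
    [-0.548,-0.605,0.226],
    [-0.548,-0.605,0.226],
    [-0.548,-0.605,0.226],
    [-0.548,-0.605,0.226],
    [-0.548,-0.605,0.226],
    [-0.548,-0.605,0.226],
    [-0.548,-0.605,0.226],
  ],
  twist=[
    [-0.016,-0.127,-0.051],
    [-0.016,-0.127,-0.051],
    [-0.016,-0.127,-0.051],
    [-0.016,-0.127,-0.051],
    [-0.016,-0.127,-0.051],
    [-0.016,-0.127,-0.051],
    [-0.016,-0.127,-0.051],
    [-0.016,-0.127,-0.051],
    [-0.016,-0.127,-0.051],
    [-0.016,-0.127,-0.051],
    [-0.016,-0.127,-0.051],
    [-0.016,-0.127,-0.051],
    [-0.016,-0.127,-0.051],
    [-0.016,-0.127,-0.051],
    [-0.016,-0.127,-0.051],
    [-0.016,-0.127,-0.051],
    [-0.016,-0.127,-0.051],
    [-0.016,-0.127,-0.051],
    [-0.016,-0.127,-0.051],
    [-0.016,-0.127,-0.051],
  ],
  gripper=[85,85,85,85,85,85,85,85,85,85,85,85,85,85,85,85,85,85,85,85],
)

```text
t: 3.62
tool_pos: [327.8, 236.2, 170.9]
tcp_rot: [3.121, 0.307, 2.962]
wrist_force: [0.6, 0.5, -0.4]
gripper_width: 84.6
grasp_force: 0.0
```

Run:
```python
from plan import *
g=at(KN,[-50,0,3]); pre=at(KN,[-50,0,83])
step(cur(),pre,20); print(robot.state()["joint_pos"].round(3))
```

```text
20 rows d [-0.546, -0.604, 0.226] w [-0.016, -0.126, -0.05] to [533.9 -30.3 181.7]
[ 0.589 -0.036 -0.85   0.518 -0.197  0.742]
```

Call:
move_arm(
  delta_pos=[
    [-0.546,-0.604,0.226],
    [-0.546,-0.604,0.226],
    [-0.546,-0.604,0.226],
    [-0.546,-0.604,0.226],
    [-0.546,-0.604,0.226],
    [-0.546,-0.604,0.226],
    [-0.546,-0.604,0.226],
    [-0.546,-0.604,0.226],
    [-0.546,-0.604,0.226],
    [-0.546,-0.604,0.226],
    [-0.546,-0.604,0.226],
    [-0.546,-0.604,0.226],
    [-0.546,-0.604,0.226],
    [-0.546,-0.604,0.226],
    [-0.546,-0.604,0.226],
    [-0.546,-0.604,0.226],
    [-0.546,-0.604,0.226],
    [-0.546,-0.604,0.226],
    [-0.546,-0.604,0.226],
    [-0.546,-0.604,0.226],
  ],
  twist=[
    [-0.016,-0.126,-0.05],
    [-0.016,-0.126,-0.05],
    [-0.016,-0.126,-0.05],
    [-0.016,-0.126,-0.05],
    [-0.016,-0.126,-0.05],
    [-0.016,-0.126,-0.05],
    [-0.016,-0.126,-0.05],
    [-0.016,-0.126,-0.05],
    [-0.016,-0.126,-0.05],
    [-0.016,-0.126,-0.05],
    [-0.016,-0.126,-0.05],
    [-0.016,-0.126,-0.05],
    [-0.016,-0.126,-0.05],
    [-0.016,-0.126,-0.05],
    [-0.016,-0.126,-0.05],
    [-0.016,-0.126,-0.05],
    [-0.016,-0.126,-0.05],
    [-0.016,-0.126,-0.05],
    [-0.016,-0.126,-0.05],
    [-0.016,-0.126,-0.05],
  ],
  gripper=[85,85,85,85,85,85,85,85,85,85,85,85,85,85,85,85,85,85,85,85],
)

```text
t: 5.28
tool_pos: [533.7, -30.6, 181.6]
tcp_rot: [3.141, 0.611, 3.092]
wrist_force: [0.5, 1.0, -0.2]
gripper_width: 85.4
grasp_force: 0.0
```

Run:
```python
from plan import *
g=at(KN,[-50,0,3])
step(cur(),g,10); print(robot.state()["joint_pos"].round(3),robot.state()["tcp_rot"])
p,d=eyes.snapshot("scene"); cv2.imwrite("pics/s1.png",cv2.resize(p[110:290,140:380,::-1],None,fx=3.3,fy=3.3,interpolation=cv2.INTER_CUBIC))
```

```text
10 rows d [-0.001, 0.001, 0.4] w [0.0, 0.0, 0.0] to [579.7 -32.5 116.1]
[-0.267  0.007 -0.964 -0.     0.125 -0.179] [3.14109324 0.61128516 3.09207932]
```

View pics/s1.png

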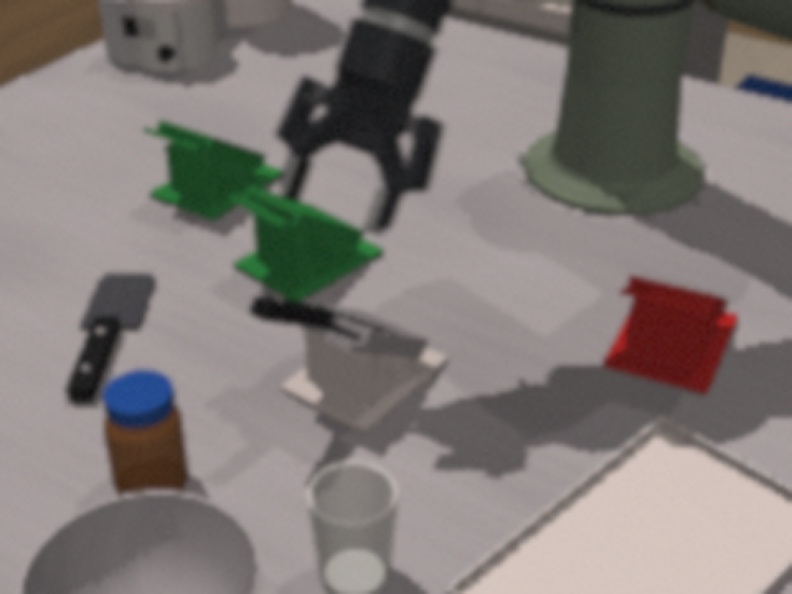

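Call:
move_arm(
  delta_pos=[
    [0,0,0.4],
    [0,0,0.4],
    [0,0,0.4],
    [0,0,0.4],
    [0,0,0.4],
    [0,0,0.4],
    [0,0,0.4],
    [0,0,0.4],
    [0,0,0.4],
    [0,0,0.4],
    [0,0,0],
    [0,0,0],
    [0,0,0],
    [0,0,0],
    [0,0,0],
    [0,0,0],
    [0,0,0],
    [0,0,0],
    [0,0,0],
    [0,0,0],
  ],
  twist=[
    [0,0,0],
    [0,0,0],
    [0,0,0],
    [0,0,0],
    [0,0,0],
    [0,0,0],
    [0,0,0],
    [0,0,0],
    [0,0,0],
    [0,0,0],
    [0,0,0],
    [0,0,0],
    [0,0,0],
    [0,0,0],
    [0,0,0],
    [0,0,0],
    [0,0,0],
    [0,0,0],
    [0,0,0],
    [0,0,0],
  ],
  gripper=[85,85,85,85,85,85,85,85,85,85,10,10,10,10,10,10,10,10,10,10],
)

```text
t: 7.0
tool_pos: [579.3, -32.0, 116.3]
tcp_rot: [3.141, 0.611, 3.092]
wrist_force: [-3.5, 0.1, 5.8]
gripper_width: 18.1
grasp_force: 61.9
```

Call:
move_arm(
  delta_pos=[
    [-0.2,0,0],
    [-0.3,0,0],
    [-0.3,0,0],
    [-0.4,0,0],
    [-0.4,0,0],
    [-0.4,0,0],
    [-0.4,0,0],
    [-0.4,0,0],
  ],
  twist=[
    [0,0,0],
    [0,0,0],
    [0,0,0],
    [0,0,0],
    [0,0,0],
    [0,0,0],
    [0,0,0],
    [0,0,0],
  ],
  gripper=[10,10,10,10,10,10,10,10],
)

```text
t: 7.67
tool_pos: [625.7, -34.4, 148.4]
tcp_rot: [3.141, 0.611, 3.092]
wrist_force: [-1.5, 0.5, 0.1]
gripper_width: 18.4
grasp_force: 61.4
```

Call:
move_arm(
  delta_pos=[
    [-0.5,0,0],
    [-0.5,0,0],
    [-0.5,0,0],
    [-0.5,0,0],
    [-0.5,0,0],
    [-0.5,0,0],
    [0,0,0],
  ],
  twist=[
    [0,0,0],
    [0,0,0],
    [0,0,0],
    [0,0,0],
    [0,0,0],
    [0,0,0],
    [0,0,0],
  ],
  gripper=[10,10,10,10,10,10,10],
)

```text
t: 8.25
tool_pos: [677.7, -37.2, 185.3]
tcp_rot: [-3.141, 0.616, 3.093]
wrist_force: [1.2, -0.8, 0.0]
gripper_width: 18.0
grasp_force: 61.0
```

Run:
```python
from plan import *
print(robot.state()["t"],robot.state()["joint_pos"].round(3))
for n in("top","scene"):
    p,d=eyes.snapshot(n); np.savez(n+"2.npz",p=p,d=d)
    if n=="scene": cv2.imwrite("pics/s2.png",cv2.resize(p[110:290,140:380,::-1],None,fx=3.3,fy=3.3,interpolation=cv2.INTER_CUBIC))
    R,t=cur(); Rk=R@F; tk=t-Rk@np.array([-50,0,3])
    for q,l in(("knife_tip",[90,0,2]),("knife_butt",[-100,0,9]),("knife",[0,0,0])):
        print(n,q,[(r["position"],round(r["confidence"],2)) for r in eyes.pinpoint(n,q)][:2],"exp",proj(n,tk+Rk@np.array(l,float)))
# to above tray
b=at(TR,[50,0,100],Rz(np.pi)); f=at(TR,[50,0,3+3+.5],Rz(np.pi))
print(f[1])
mid=(b[0],b[1])
step(cur(),b,20); step(b,f,10)
```

```text
8.25 [-0.204  0.255 -0.652  0.054  0.089 -0.127]
top knife_tip [([315.8, 138.9], 0.36)] exp [[251.83399415 168.36218919]]
top knife_butt [([258.1, 94.9], 0.69), ([134.0, 172.8], 0.44)] exp [[257.4784058   95.40575477]]
top knife [] exp [[254.39844031 134.78322256]]
scene knife_tip [([232.9, 206.8], 0.64)] exp [[232.65421993 207.56615228]]
scene knife_butt [([190.3, 193.4], 0.6)] exp [[189.98167703 199.3629709 ]]
scene knife [([213.5, 205.7], 0.68)] exp [[213.54949698 205.89778903]]
[605.54267063 286.56262572   6.5       ]
20 rows d [0.323, 0.78, 0.118] w [0.019, 0.254, 0.059] to [605.5 286.6 100. ]
10 rows d [-0.0, 0.0, 0.467] w [0.0, 0.0, 0.0] to [605.5 286.6   6.5]
```

View pics/s2.png

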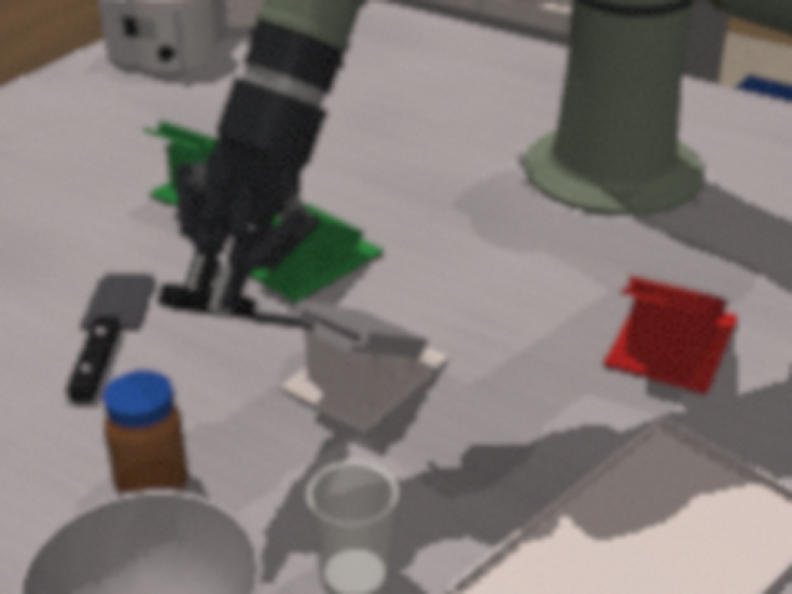

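Run:
```python
from plan import *
a=cur(); a=(a[0],a[1]-a[0][:,0]*32)
b=at(TR,[50,0,100],Rz(np.pi))
step(a,b,18)
```

```text
18 rows d [0.445, 0.861, 0.157] w [0.021, 0.282, 0.066] to [605.5 286.6 100. ]
```

Call:
move_arm(
  delta_pos=[
    [-0.8,0,0],
    [-0.8,0,0],
    [0.445,0.861,0.157],
    [0.445,0.861,0.157],
    [0.445,0.861,0.157],
    [0.445,0.861,0.157],
    [0.445,0.861,0.157],
    [0.445,0.861,0.157],
    [0.445,0.861,0.157],
    [0.445,0.861,0.157],
    [0.445,0.861,0.157],
    [0.445,0.861,0.157],
    [0.445,0.861,0.157],
    [0.445,0.861,0.157],
    [0.445,0.861,0.157],
    [0.445,0.861,0.157],
    [0.445,0.861,0.157],
    [0.445,0.861,0.157],
    [0.445,0.861,0.157],
    [0.445,0.861,0.157],
  ],
  twist=[
    [0,0,0],
    [0,0,0],
    [0.021,0.282,0.066],
    [0.021,0.282,0.066],
    [0.021,0.282,0.066],
    [0.021,0.282,0.066],
    [0.021,0.282,0.066],
    [0.021,0.282,0.066],
    [0.021,0.282,0.066],
    [0.021,0.282,0.066],
    [0.021,0.282,0.066],
    [0.021,0.282,0.066],
    [0.021,0.282,0.066],
    [0.021,0.282,0.066],
    [0.021,0.282,0.066],
    [0.021,0.282,0.066],
    [0.021,0.282,0.066],
    [0.021,0.282,0.066],
    [0.021,0.282,0.066],
    [0.021,0.282,0.066],
  ],
  gripper=[10,10,10,10,10,10,10,10,10,10,10,10,10,10,10,10,10,10,10,10],
)

```text
t: 10.32
tool_pos: [605.9, 287.5, 99.9]
tcp_rot: [3.142, -0.001, 2.945]
wrist_force: [0.5, -0.2, -0.9]
gripper_width: 18.4
grasp_force: 61.0
```

Run:
```python
from plan import *
print(robot.state()["t"])
f=at(TR,[50,0,12],Rz(np.pi))
step(cur(),f,12)
R,t=cur(); Rk=R@F; tk=t-Rk@np.array([-50,0,3])
for n in("top","scene"):
    p,d=eyes.snapshot(n); np.savez(n+"3.npz",p=p,d=d)
    for q,l in(("knife_tip",[90,0,2]),("knife_butt",[-100,0,9]),("knife",[0,0,0])):
        print(n,q,[(r["position"],round(r["confidence"],2)) for r in eyes.pinpoint(n,q)][:2],"exp",proj(n,tk+Rk@np.array(l,float)))
```

```text
10.3167
12 rows d [0.0, -0.004, 0.366] w [0.0, -0.001, -0.001] to [605.5 286.6  12. ]
top knife_tip [([110.9, 202.8], 0.96)] exp [[111.20146832 203.27547875]]
top knife_butt [([131.2, 126.1], 0.87)] exp [[128.57376149 128.75296164]]
top knife [([115.2, 168.4], 0.76), ([130.4, 129.0], 0.26)] exp [[120.06062625 168.10864592]]
scene knife_tip [([358.1, 235.3], 0.63)] exp [[361.02230032 234.83831453]]
scene knife_butt [([308.8, 268.2], 0.67)] exp [[315.08936004 271.11642508]]
scene knife [([342.4, 254.2], 0.52)] exp [[340.40350203 252.51823215]]
```

Call:
move_arm(
  delta_pos=[
    [0,0,0.44],
    [0,0,0.44],
    [0,0,0.44],
    [0,0,0.44],
    [0,0,0.44],
    [0,0,0.44],
    [0,0,0.44],
    [0,0,0.44],
    [0,0,0.44],
    [0,0,0.44],
    [0,0,0.05],
    [0,0,0.05],
    [0,0,0.05],
  ],
  twist=[
    [0,0,0],
    [0,0,0],
    [0,0,0],
    [0,0,0],
    [0,0,0],
    [0,0,0],
    [0,0,0],
    [0,0,0],
    [0,0,0],
    [0,0,0],
    [0,0,0],
    [0,0,0],
    [0,0,0],
  ],
  gripper=[10,10,10,10,10,10,10,10,10,10,10,10,10],
)

```text
t: 11.8
tool_pos: [606.5, 286.8, 9.5]
tcp_rot: [3.141, 0.001, 2.945]
wrist_force: [-0.4, 0.1, -0.9]
gripper_width: 18.4
grasp_force: 61.0
```

Call:
move_arm(
  delta_pos=[
    [0,0,0.05],
    [0,0,0.05],
    [0,0,0.025],
    [0,0,0],
  ],
  twist=[
    [0,0,0],
    [0,0,0],
    [0,0,0],
    [0,0,0],
  ],
  gripper=[10,10,10,10],
)

```text
t: 12.13
tool_pos: [606.4, 286.7, 7.1]
tcp_rot: [3.141, 0.0, 2.945]
wrist_force: [-0.2, 0.6, -1.4]
gripper_width: 18.3
grasp_force: 61.0
```

Call:
move_arm(
  delta_pos=[
    [0,0,0.04],
    [0,0,0.03],
    [0,0,0],
  ],
  twist=[
    [0,0,0],
    [0,0,0],
    [0,0,0],
  ],
  gripper=[10,10,10],
)

```text
t: 12.38
tool_pos: [606.5, 286.7, 6.6]
tcp_rot: [3.141, 0.001, 2.945]
wrist_force: [-2.1, -1.5, 4.8]
gripper_width: 18.0
grasp_force: 61.8
```

Call:
move_arm(
  delta_pos=[
    [0,0,0],
    [0,0,0],
    [0,0,0],
    [0,0,-0.2],
    [0,0,-0.5],
    [0,0,-1],
    [0,0,-1],
    [0,0,-1],
    [0,0,-1],
    [0,0,-1],
    [0,0,-1],
    [0,0,-1],
    [0,0,-1],
  ],
  twist=[
    [0,0,0],
    [0,0,0],
    [0,0,0],
    [0,0,0],
    [0,0,0],
    [0,0,0],
    [0,0,0],
    [0,0,0],
    [0,0,0],
    [0,0,0],
    [0,0,0],
    [0,0,0],
    [0,0,0],
  ],
  gripper=[45,45,45,45,45,60,85,85,85,85,85,85,85],
)

```text
t: 13.47
tool_pos: [606.2, 286.6, 181.6]
tcp_rot: [3.141, 0.001, 2.945]
wrist_force: [0.8, -0.2, -0.4]
gripper_width: 85.0
grasp_force: 0.0
```

Run:
```python
from plan import *
print(robot.state()["t"],robot.state()["tool_pos"])
eyes.snapshot("top"); 
for q,l in(("knife_tip",[-90,0,5]),("knife_butt",[100,0,12]),("knife",[0,0,3])):
    print(q,[(r["position"],round(r["confidence"],2)) for r in eyes.pinpoint("top",q)][:1],"exp",proj("top",TR[1]+TR[0]@np.array(l,float)))
p=[r for r in eyes.masks_of("top","scraper")][0]["pixels"]
print(fit({"top":p},SCR,lambda q:(Rz(q[2]),np.array([q[0],q[1],0.])),[573,-275,-2.586],np.array([3,3,.05])))
a=cur(); b=at(SC,[-52,0,90]); g=at(SC,[-52,0,3])
m=(b[0],b[1]+[0,0,80]); step(a,m,36); step(m,b,4); step(b,g,10)
```

```text
13.4667 [606.2316855  286.63065423 181.56393721]
knife_tip [([121.7, 202.3], 0.66)] exp [[122.56599492 204.87794271]]
knife_butt [([138.5, 138.2], 0.77)] exp [[138.3306606  136.46677031]]
knife [([126.3, 171.8], 0.87)] exp [[130.56348139 172.58713104]]
(array([ 574.35199982, -274.7901572 ,   -2.58356213]), np.float64(0.08818202127476758))
36 rows d [0.112, -0.751, 0.013] w [0.0, -0.0, -0.174] to [ 617.2 -247.6  170. ]
4 rows d [-0.0, 0.0, 1.0] w [0.0, 0.0, 0.0] to [ 617.2 -247.6   90. ]
10 rows d [-0.0, 0.0, 0.435] w [0.0, 0.0, 0.0] to [ 617.2 -247.6    3. ]
```

Call:
move_arm(
  delta_pos=[
    [0.112,-0.751,0.013],
    [0.112,-0.751,0.013],
    [0.112,-0.751,0.013],
    [0.112,-0.751,0.013],
    [0.112,-0.751,0.013],
    [0.112,-0.751,0.013],
    [0.112,-0.751,0.013],
    [0.112,-0.751,0.013],
    [0.112,-0.751,0.013],
    [0.112,-0.751,0.013],
    [0.112,-0.751,0.013],
    [0.112,-0.751,0.013],
    [0.112,-0.751,0.013],
    [0.112,-0.751,0.013],
    [0.112,-0.751,0.013],
    [0.112,-0.751,0.013],
    [0.112,-0.751,0.013],
    [0.112,-0.751,0.013],
  ],
  twist=[
    [0,0,-0.174],
    [0,0,-0.174],
    [0,0,-0.174],
    [0,0,-0.174],
    [0,0,-0.174],
    [0,0,-0.174],
    [0,0,-0.174],
    [0,0,-0.174],
    [0,0,-0.174],
    [0,0,-0.174],
    [0,0,-0.174],
    [0,0,-0.174],
    [0,0,-0.174],
    [0,0,-0.174],
    [0,0,-0.174],
    [0,0,-0.174],
    [0,0,-0.174],
    [0,0,-0.174],
  ],
  gripper=[85,85,85,85,85,85,85,85,85,85,85,85,85,85,85,85,85,85],
)

```text
t: 15.22
tool_pos: [559.7, 18.0, 173.2]
tcp_rot: [3.141, -0.003, -2.961]
wrist_force: [-1.2, -0.1, 0.4]
gripper_width: 84.9
grasp_force: 0.0
```

Call:
move_arm(
  delta_pos=[
    [0.112,-0.751,0.013],
    [0.112,-0.751,0.013],
    [0.112,-0.751,0.013],
    [0.112,-0.751,0.013],
    [0.112,-0.751,0.013],
    [0.112,-0.751,0.013],
    [0.112,-0.751,0.013],
    [0.112,-0.751,0.013],
    [0.112,-0.751,0.013],
    [0.112,-0.751,0.013],
    [0.112,-0.751,0.013],
    [0.112,-0.751,0.013],
    [0.112,-0.751,0.013],
    [0.112,-0.751,0.013],
    [0.112,-0.751,0.013],
    [0.112,-0.751,0.013],
    [0.112,-0.751,0.013],
    [0.112,-0.751,0.013],
    [0,0,0.8],
    [0,0,0.8],
  ],
  twist=[
    [0,0,-0.174],
    [0,0,-0.174],
    [0,0,-0.174],
    [0,0,-0.174],
    [0,0,-0.174],
    [0,0,-0.174],
    [0,0,-0.174],
    [0,0,-0.174],
    [0,0,-0.174],
    [0,0,-0.174],
    [0,0,-0.174],
    [0,0,-0.174],
    [0,0,-0.174],
    [0,0,-0.174],
    [0,0,-0.174],
    [0,0,-0.174],
    [0,0,-0.174],
    [0,0,-0.174],
    [0,0,0],
    [0,0,0],
  ],
  gripper=[85,85,85,85,85,85,85,85,85,85,85,85,85,85,85,85,85,85,85,85],
)

```text
t: 16.88
tool_pos: [617.4, -248.2, 136.8]
tcp_rot: [-3.142, 0.0, -2.588]
wrist_force: [1.3, -0.0, -1.4]
gripper_width: 84.7
grasp_force: 0.0
```

```bash
sed -i 's/SC=.*/SC=(Rz(-2.586),np.array([573.7,-274.9,0.]))/' plan.py
python3 - <<'E'
from plan import *
print(robot.state()["t"],robot.state()["joint_pos"].round(3)); step(cur(),at(SC,[-52,0,3]),12)
E
```

```text
16.8833 [-0.493  0.607  0.008  0.972  0.    -1.047]
12 rows d [-0.003, 0.001, 0.557] w [-0.0, 0.0, -0.001] to [ 617.9 -247.5    3. ]
```

Call:
move_arm(
  delta_pos=[
    [-0.003,0.001,0.557],
    [-0.003,0.001,0.557],
    [-0.003,0.001,0.557],
    [-0.003,0.001,0.557],
    [-0.003,0.001,0.557],
    [-0.003,0.001,0.557],
    [-0.003,0.001,0.557],
    [-0.003,0.001,0.557],
    [-0.003,0.001,0.557],
    [-0.003,0.001,0.557],
    [-0.003,0.001,0.557],
    [-0.003,0.001,0.557],
    [0,0,0],
    [0,0,0],
    [0,0,0],
    [0,0,0],
    [0,0,0],
    [0,0,0],
    [0,0,0],
    [0,0,0],
  ],
  twist=[
    [0,0,0],
    [0,0,0],
    [0,0,0],
    [0,0,0],
    [0,0,0],
    [0,0,0],
    [0,0,0],
    [0,0,0],
    [0,0,0],
    [0,0,0],
    [0,0,0],
    [0,0,0],
    [0,0,0],
    [0,0,0],
    [0,0,0],
    [0,0,0],
    [0,0,0],
    [0,0,0],
    [0,0,0],
    [0,0,0],
  ],
  gripper=[85,85,85,85,85,85,85,85,85,85,85,85,10,10,10,10,10,10,10,10],
)

```text
t: 18.55
tool_pos: [618.7, -247.0, 5.5]
tcp_rot: [-3.14, 0.001, -2.587]
wrist_force: [0.2, 0.2, 5.6]
gripper_width: 24.4
grasp_force: 59.9
```

Run:
```python
from plan import *
R,t=cur(); print(robot.state()["t"],SC[0].T@(t-SC[1]))
a=(R,t+[0,0,60]); gl=np.array([-52.5,0,5.5]); b=at(SL,gl+[-140,0,10]); 
m=(a[0],a[1]+[0,0,100]); step(m,b,20)
```

```text
18.55 [-5.29099791e+01  4.98427963e-02  5.49183806e+00]
20 rows d [-0.347, 0.481, -0.025] w [0.076, -0.246, 0.242] to [689.  -28.  208.1]
```

Call:
move_arm(
  delta_pos=[
    [0,0,-0.1],
    [0,0,-0.3],
    [0,0,-0.6],
    [0,0,-1],
    [0,0,-1],
    [0,0,-1],
    [0,0,-1],
    [0,0,-1],
    [0,0,-1],
    [0,0,-1],
  ],
  twist=[
    [0,0,0],
    [0,0,0],
    [0,0,0],
    [0,0,0],
    [0,0,0],
    [0,0,0],
    [0,0,0],
    [0,0,0],
    [0,0,0],
    [0,0,0],
  ],
  gripper=[10,10,10,10,10,10,10,10,10,10],
)

```text
t: 19.38
tool_pos: [617.5, -246.5, 166.1]
tcp_rot: [3.142, 0.0, -2.587]
wrist_force: [0.9, -0.0, -2.2]
gripper_width: 24.7
grasp_force: 59.1
```

Run:
```python
from plan import *
R,t=cur(); gl=np.array([-52.5,0,5.5]); b=at(SL,gl+[-140,0,10]); print(robot.state()["joint_pos"].round(2))
step((R,t),b,20)
```

```text
[-0.49  0.58  0.05  1.03  0.   -1.05]
20 rows d [-0.349, 0.478, -0.023] w [0.076, -0.247, 0.242] to [689.  -28.  208.1]
```

Call:
move_arm(
  delta_pos=[
    [-0.349,0.478,-0.023],
    [-0.349,0.478,-0.023],
    [-0.349,0.478,-0.023],
    [-0.349,0.478,-0.023],
    [-0.349,0.478,-0.023],
    [-0.349,0.478,-0.023],
    [-0.349,0.478,-0.023],
    [-0.349,0.478,-0.023],
    [-0.349,0.478,-0.023],
    [-0.349,0.478,-0.023],
    [-0.349,0.478,-0.023],
    [-0.349,0.478,-0.023],
    [-0.349,0.478,-0.023],
    [-0.349,0.478,-0.023],
    [-0.349,0.478,-0.023],
    [-0.349,0.478,-0.023],
    [-0.349,0.478,-0.023],
    [-0.349,0.478,-0.023],
    [-0.349,0.478,-0.023],
    [-0.349,0.478,-0.023],
  ],
  twist=[
    [0.076,-0.247,0.242],
    [0.076,-0.247,0.242],
    [0.076,-0.247,0.242],
    [0.076,-0.247,0.242],
    [0.076,-0.247,0.242],
    [0.076,-0.247,0.242],
    [0.076,-0.247,0.242],
    [0.076,-0.247,0.242],
    [0.076,-0.247,0.242],
    [0.076,-0.247,0.242],
    [0.076,-0.247,0.242],
    [0.076,-0.247,0.242],
    [0.076,-0.247,0.242],
    [0.076,-0.247,0.242],
    [0.076,-0.247,0.242],
    [0.076,-0.247,0.242],
    [0.076,-0.247,0.242],
    [0.076,-0.247,0.242],
    [0.076,-0.247,0.242],
    [0.076,-0.247,0.242],
  ],
  gripper=[10,10,10,10,10,10,10,10,10,10,10,10,10,10,10,10,10,10,10,10],
)

```text
t: 21.05
tool_pos: [688.9, -27.9, 207.1]
tcp_rot: [3.14, 0.612, 3.094]
wrist_force: [-0.0, 0.1, -1.4]
gripper_width: 24.6
grasp_force: 59.2
```

Call:
move_arm(
  delta_pos=[
    [0,0,0],
    [0,0,0],
    [0,0,0],
  ],
  twist=[
    [0,0,0],
    [0,0,0],
    [0,0,0],
  ],
  gripper=[10,10,10],
)

```text
t: 21.3
tool_pos: [689.0, -28.8, 206.7]
tcp_rot: [3.141, 0.61, 3.097]
wrist_force: [1.2, 0.1, -1.5]
gripper_width: 24.2
grasp_force: 59.3
```

```bash
cat > chk.py <<'E'
from ov import *; from plan import *; import sys
k=sys.argv[1]; G=np.array(eval(sys.argv[2]))
R,t=cur(); Rk=R@F; tk=t-Rk@G
print(robot.state()["t"],robot.state()["joint_pos"].round(3))
print("scraper origin in sleeve",(SL[0].T@(tk-SL[1])).round(1),"rot",Ro.from_matrix(SL[0].T@Rk).as_rotvec().round(3))
ims=[]
for n,o,s in(("top",(205,110),4.4),("scene",(170,150),4.4)):
    p,d=eyes.snapshot(n); np.savez(f"{n}{k}.npz",p=p,d=d); off=np.array(o)
    im=cv2.resize(p[o[1]:o[1]+130,o[0]:o[0]+90,::-1],None,fx=s,fy=s,interpolation=cv2.INTER_CUBIC)
    im=np.clip(im*1.5,0,255).astype(np.uint8)
    edges(im,n,SLEEVE,SL[0],SL[1],(0,255,255),s,off); edges(im,n,SCR,Rk,tk,(0,0,255),s,off); ims.append(im)
    for r in eyes.masks_of(n,"scraper")[:1]: np.save(f"ms_{n}{k}.npy",r["pixels"]); print(n,r["confidence"],r["pixels"].sum())
cv2.imwrite(f"pics/c{k}.png",np.hstack(ims))
E
python3 chk.py 4 "[-52.9,0,5.5]"
```

```text
21.3 [-0.184  0.245 -0.592  0.128  0.08  -0.115]
scraper origin in sleeve [-138.8    0.7    8.8] rot [ 0.    -0.001 -0.001]
top 0.73 303
scene 0.57 357
```

View pics/c4.png

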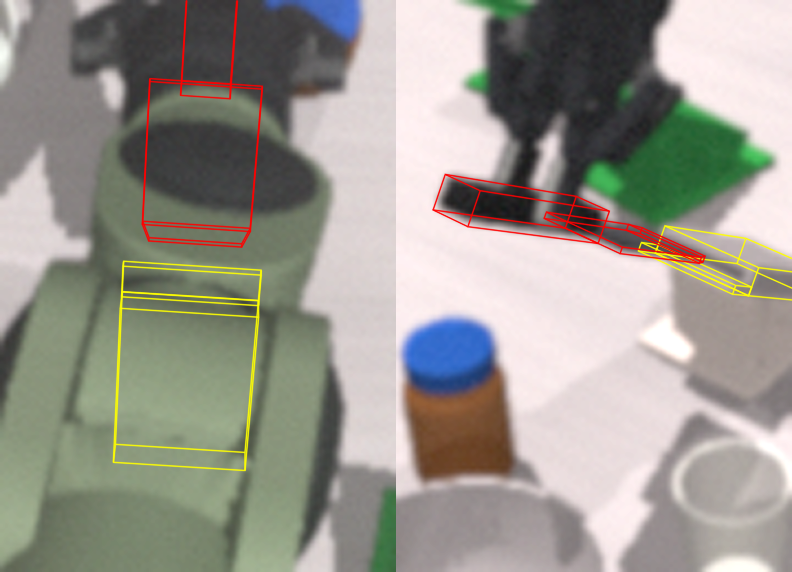

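Call:
move_arm(
  delta_pos=[
    [0.3,0.005,0],
    [0.3,0.005,0],
    [0.3,0.005,0],
    [0.3,0.005,0],
    [0.3,0.005,0],
    [0.3,0.01,0],
    [0.1,0,0.08],
    [0,0,0.08],
    [0,0,0.08],
    [0,0,0],
    [0,0,0],
  ],
  twist=[
    [0,0,0],
    [0,0,0],
    [0,0,0],
    [0,0,0],
    [0,0,0],
    [0,0,0],
    [0,0,0],
    [0,0,0],
    [0,0,0],
    [0,0,0],
    [0,0,0],
  ],
  gripper=[10,10,10,10,10,10,10,10,10,10,10],
)

```text
t: 22.42
tool_pos: [661.5, -26.5, 181.0]
tcp_rot: [3.141, 0.612, 3.097]
wrist_force: [0.7, 0.7, -1.0]
gripper_width: 24.5
grasp_force: 59.3
```

```bash
cat > st.py <<'E'
from plan import *
G=np.array([-52.9,0,5.5]); R,t=cur(); Rk=R@F; s=robot.state()
print(round(s["t"],2),"org",(SL[0].T@(t-Rk@G-SL[1])).round(2),"rot",Ro.from_matrix(SL[0].T@Rk).as_rotvec().round(4),"F",(SL[0].T@s["wrist_force"]).round(1),"M",(SL[0].T@s["wrist_torque"]).round(2))
E
python3 st.py
```

```text
22.42 org [-101.56   -0.39    3.51] rot [-0.0002  0.0011 -0.0012] F [ 0.  -0.8 -1.2] M [ 0.   -0.66 -0.06]
```

Call:
move_arm(
  delta_pos=[
    [0,0,0.05],
    [0,0,0.05],
    [0,0,0],
  ],
  twist=[
    [0,0,0],
    [0,0,0],
    [0,0,0],
  ],
  gripper=[10,10,10],
)

```text
t: 22.67
tool_pos: [662.4, -26.5, 179.1]
tcp_rot: [3.14, 0.612, 3.096]
wrist_force: [0.0, -0.1, -0.8]
gripper_width: 24.4
grasp_force: 59.3
```

```bash
python3 st.py
```

```text
22.67 org [-101.18   -0.43    1.5 ] rot [-0.0003  0.0007 -0.0013] F [ 0.5  0.1 -0.7] M [ 0.01 -0.69  0.02]
```

Call:
move_arm(
  delta_pos=[
    [0,0,0.04],
    [0,0,0],
  ],
  twist=[
    [0,0,0],
    [0,0,0],
  ],
  gripper=[10,10],
)

```text
t: 22.83
tool_pos: [662.7, -26.5, 178.4]
tcp_rot: [3.14, 0.611, 3.096]
wrist_force: [-0.8, 0.2, -0.8]
gripper_width: 24.5
grasp_force: 59.3
```

```bash
python3 st.py
```

```text
22.83 org [-101.03   -0.45    0.75] rot [-0.0003  0.0005 -0.0013] F [ 1.1 -0.1 -0.2] M [-0.03 -0.61 -0.06]
```

Call:
move_arm(
  delta_pos=[
    [0,0,0.04],
    [0,0,0],
  ],
  twist=[
    [0,0,0],
    [0,0,0],
  ],
  gripper=[10,10],
)

```text
t: 23.0
tool_pos: [663.2, -26.5, 177.8]
tcp_rot: [3.14, 0.611, 3.096]
wrist_force: [0.2, 0.5, -1.7]
gripper_width: 24.2
grasp_force: 59.3
```

```bash
python3 st.py
```

```text
23.0 org [-1.0109e+02 -4.6000e-01 -2.0000e-02] rot [-0.0003  0.0006 -0.0013] F [ 0.8 -0.6 -1.5] M [ 0.05 -0.62 -0.05]
```

Call:
move_arm(
  delta_pos=[
    [0,0,0.04],
    [0,0,0],
  ],
  twist=[
    [0,0,0],
    [0,0,0],
  ],
  gripper=[10,10],
)

```text
t: 23.17
tool_pos: [663.6, -26.5, 177.2]
tcp_rot: [3.14, 0.611, 3.096]
wrist_force: [-0.1, -0.2, -0.9]
gripper_width: 24.7
grasp_force: 59.4
```

```bash
python3 st.py
```

```text
23.17 org [-101.11   -0.43   -0.79] rot [-0.0002  0.0006 -0.0013] F [ 0.6  0.2 -0.7] M [-0.01 -0.8   0.01]
```

Call:
move_arm(
  delta_pos=[
    [0,0,0.04],
    [0,0,0],
  ],
  twist=[
    [0,0,0],
    [0,0,0],
  ],
  gripper=[10,10],
)

```text
t: 23.33
tool_pos: [664.1, -26.5, 176.7]
tcp_rot: [3.14, 0.612, 3.096]
wrist_force: [-0.8, 0.5, 1.1]
gripper_width: 24.5
grasp_force: 59.5
```

```bash
python3 st.py
```

```text
23.33 org [-101.21   -0.45   -1.53] rot [-0.0003  0.0008 -0.0013] F [ 0.  -0.4  1.3] M [ 0.04 -0.83 -0.02]
```

Call:
move_arm(
  delta_pos=[
    [0,0,0.04],
    [0,0,0],
  ],
  twist=[
    [0,0,0],
    [0,0,0],
  ],
  gripper=[10,10],
)

```text
t: 23.5
tool_pos: [664.6, -26.6, 176.1]
tcp_rot: [3.14, 0.612, 3.096]
wrist_force: [-1.6, 0.4, 2.6]
gripper_width: 24.3
grasp_force: 59.6
```

```bash
python3 st.py
```

```text
23.5 org [-101.26   -0.43   -2.31] rot [-0.0002  0.0008 -0.0013] F [-0.2 -0.3  3. ] M [ 0.06 -0.99 -0.02]
```

Call:
move_arm(
  delta_pos=[
    [0,0,-0.12],
    [0.1,0,0],
    [0.2,0,0],
    [0.2,0,0],
    [0.2,0,0],
    [0,0,0],
  ],
  twist=[
    [0,0,0],
    [0,0,0],
    [0,0,0],
    [0,0,0],
    [0,0,0],
    [0,0,0],
  ],
  gripper=[10,10,10,10,10,10],
)

```text
t: 24.0
tool_pos: [650.0, -25.7, 168.4]
tcp_rot: [3.14, 0.609, 3.096]
wrist_force: [-0.3, -0.3, -1.1]
gripper_width: 24.5
grasp_force: 59.2
```

```bash
python3 st.py
```

```text
24.0 org [-8.485e+01 -6.300e-01 -7.000e-02] rot [-0.0005 -0.002  -0.0015] F [ 0.9  0.3 -0.7] M [ 0.01 -0.7   0.01]
```

Call:
move_arm(
  delta_pos=[
    [0.15,0,0],
    [0.15,0,0],
    [0.15,0,0],
    [0.15,0,0],
    [0,0,0],
  ],
  twist=[
    [0,0,0],
    [0,0,0],
    [0,0,0],
    [0,0,0],
    [0,0,0],
  ],
  gripper=[10,10,10,10,10],
)

```text
t: 24.42
tool_pos: [640.9, -25.4, 162.2]
tcp_rot: [3.14, 0.61, 3.096]
wrist_force: [-1.3, -0.4, -1.2]
gripper_width: 24.4
grasp_force: 59.2
```

```bash
python3 st.py
```

```text
24.42 org [-7.38e+01 -5.80e-01  1.00e-02] rot [-0.0004 -0.0009 -0.0015] F [ 1.7  0.4 -0.2] M [-0.   -0.7   0.01]
```

Call:
move_arm(
  delta_pos=[
    [0.2,0,0],
    [0.2,0,0],
    [0.2,0,0],
    [0.2,0,0],
    [0.2,0,0],
    [0,0,0],
  ],
  twist=[
    [0,0,0],
    [0,0,0],
    [0,0,0],
    [0,0,0],
    [0,0,0],
    [0,0,0],
  ],
  gripper=[10,10,10,10,10,10],
)

```text
t: 24.92
tool_pos: [624.1, -24.6, 150.4]
tcp_rot: [3.14, 0.609, 3.096]
wrist_force: [-1.0, 1.1, -1.4]
gripper_width: 24.6
grasp_force: 59.2
```

```bash
python3 st.py
```

```text
24.92 org [-5.328e+01 -6.500e-01  4.000e-02] rot [-0.0004 -0.0014 -0.0015] F [ 1.7 -1.  -0.6] M [ 0.04 -0.66  0.03]
```

Call:
move_arm(
  delta_pos=[
    [0.2,0,0],
    [0.2,0,0],
    [0.2,0,0],
    [0.2,0,0],
    [0.2,0,0],
    [0,0,0],
  ],
  twist=[
    [0,0,0],
    [0,0,0],
    [0,0,0],
    [0,0,0],
    [0,0,0],
    [0,0,0],
  ],
  gripper=[10,10,10,10,10,10],
)

```text
t: 25.42
tool_pos: [607.8, -23.9, 138.9]
tcp_rot: [3.14, 0.609, 3.096]
wrist_force: [-1.0, 0.2, -1.3]
gripper_width: 24.8
grasp_force: 59.2
```

```bash
python3 st.py
```

```text
25.42 org [-3.332e+01 -6.700e-01  2.000e-02] rot [-0.0005 -0.0014 -0.0016] F [ 1.5 -0.2 -0.5] M [-0.07 -0.7  -0.02]
```

Call:
move_arm(
  delta_pos=[
    [0.2,0,0],
    [0.2,0,0],
    [0.2,0,0],
    [0.2,0,0],
    [0,0,0],
  ],
  twist=[
    [0,0,0],
    [0,0,0],
    [0,0,0],
    [0,0,0],
    [0,0,0],
  ],
  gripper=[10,10,10,10,10],
)

```text
t: 25.83
tool_pos: [594.6, -23.2, 129.7]
tcp_rot: [3.14, 0.609, 3.096]
wrist_force: [-0.5, -0.5, -2.0]
gripper_width: 25.0
grasp_force: 59.2
```

```bash
python3 st.py
```

```text
25.83 org [-17.27  -0.78   0.03] rot [-0.0006 -0.0015 -0.0015] F [ 1.5  0.5 -1.3] M [-0.03 -0.63  0.06]
```

Call:
move_arm(
  delta_pos=[
    [0.15,0,0],
    [0.15,0,0],
    [0.15,0,0],
    [0.1,0,0],
    [0.05,0,0],
    [0,0,0],
  ],
  twist=[
    [0,0,0],
    [0,0,0],
    [0,0,0],
    [0,0,0],
    [0,0,0],
    [0,0,0],
  ],
  gripper=[10,10,10,10,10,10],
)

```text
t: 26.33
tool_pos: [585.8, -23.0, 123.6]
tcp_rot: [3.14, 0.611, 3.096]
wrist_force: [0.2, 0.1, -1.6]
gripper_width: 24.5
grasp_force: 59.2
```

```bash
python3 st.py
```

```text
26.33 org [-6.57 -0.58 -0.02] rot [-0.0003 -0.     -0.0014] F [ 0.7 -0.1 -1.4] M [ 0.01 -0.67 -0.02]
```

Call:
move_arm(
  delta_pos=[
    [0.05,0,0],
    [0.05,0,0],
    [0.05,0,0],
    [0,0,0],
  ],
  twist=[
    [0,0,0],
    [0,0,0],
    [0,0,0],
    [0,0,0],
  ],
  gripper=[10,10,10,10],
)

```text
t: 26.67
tool_pos: [583.5, -22.9, 122.0]
tcp_rot: [3.14, 0.611, 3.096]
wrist_force: [0.7, 0.4, -1.1]
gripper_width: 24.3
grasp_force: 59.2
```

```bash
python3 st.py
```

```text
26.67 org [-3.76 -0.57 -0.01] rot [-0.0003  0.0002 -0.0013] F [ 0.  -0.5 -1.3] M [-0.02 -0.68 -0.01]
```

Call:
move_arm(
  delta_pos=[
    [0.05,0,0],
    [0.05,0,0],
    [0,0,0],
  ],
  twist=[
    [0,0,0],
    [0,0,0],
    [0,0,0],
  ],
  gripper=[10,10,10],
)

```text
t: 26.92
tool_pos: [581.8, -22.8, 120.8]
tcp_rot: [3.14, 0.611, 3.096]
wrist_force: [-0.7, 0.3, -0.3]
gripper_width: 24.8
grasp_force: 59.2
```

```bash
python3 st.py
```

```text
26.92 org [-1.68 -0.63  0.  ] rot [-0.0003  0.0001 -0.0013] F [ 0.8 -0.3  0.2] M [-0.04 -0.66 -0.01]
```

Call:
move_arm(
  delta_pos=[
    [0.05,0,0],
    [0.03,0,0],
    [0,0,0],
  ],
  twist=[
    [0,0,0],
    [0,0,0],
    [0,0,0],
  ],
  gripper=[10,10,10],
)

```text
t: 27.17
tool_pos: [581.5, -22.8, 120.7]
tcp_rot: [3.14, 0.613, 3.097]
wrist_force: [1.3, 0.7, -0.0]
gripper_width: 24.6
grasp_force: 59.2
```

```bash
python3 st.py
```

```text
27.17 org [-1.34 -0.53 -0.04] rot [-0.0004  0.0021 -0.0012] F [-1.  -0.8 -0.7] M [-0.   -0.36 -0.03]
```

Call:
move_arm(
  delta_pos=[
    [0,0,0.04],
    [0.04,0,0],
    [0,0,0],
  ],
  twist=[
    [0,0,0],
    [0,0,0],
    [0,0,0],
  ],
  gripper=[10,10,10],
)

```text
t: 27.42
tool_pos: [581.8, -22.9, 120.2]
tcp_rot: [3.141, 0.614, 3.097]
wrist_force: [-1.6, 1.5, 5.8]
gripper_width: 24.2
grasp_force: 60.0
```

```bash
python3 st.py
```

```text
27.42 org [-1.31 -0.51 -0.61] rot [-0.0003  0.0034 -0.0009] F [-2.  -1.5  5.7] M [-0.1  -0.29  0.01]
```

Call:
move_arm(
  delta_pos=[
    [0.06,0,0],
    [0.06,0,0],
    [0,0,0],
  ],
  twist=[
    [0,0,0],
    [0,0,0],
    [0,0,0],
  ],
  gripper=[10,10,10],
)

```text
t: 27.67
tool_pos: [581.7, -22.8, 120.3]
tcp_rot: [3.141, 0.618, 3.097]
wrist_force: [1.3, 1.0, 6.5]
gripper_width: 24.0
grasp_force: 59.9
```

```bash
python3 st.py
```

```text
27.67 org [-1.31 -0.51 -0.68] rot [-0.0007  0.0074 -0.0005] F [-4.8 -1.   4.6] M [-0.18  0.31 -0.07]
```

Call:
move_arm(
  delta_pos=[
    [-0.1,0,0],
    [0,0,0],
    [0,0,0],
    [0,0,0],
    [0,0,0],
    [0,0,-0.2],
    [0,0,-0.4],
    [0,0,-0.6],
    [0,0,-0.8],
    [0,0,-1],
    [0,0,-1],
    [0,0,-1],
  ],
  twist=[
    [0,0,0],
    [0,0,0],
    [0,0,0],
    [0,0,0],
    [0,0,0],
    [0,0,0],
    [0,0,0],
    [0,0,0],
    [0,0,0],
    [0,0,0],
    [0,0,0],
    [0,0,0],
  ],
  gripper=[10,50,50,60,60,60,60,60,60,60,60,60],
)

```text
t: 28.67
tool_pos: [521.7, -20.1, 201.5]
tcp_rot: [3.14, 0.611, 3.096]
wrist_force: [-0.4, -0.2, -0.3]
gripper_width: 60.3
grasp_force: 0.0
```

```bash
python3 st.py
python3 - <<'E'
from plan import *
# sideways target to clear top view
R,t=cur(); step((R,t),(R,t+np.array([0,250,60])),14)
E
```

```text
28.67 org [  1.35  -0.64 100.59] rot [-0.0003  0.0001 -0.0013] F [ 0.4  0.2 -0. ] M [-0.02 -0.55 -0.05]
14 rows d [-0.09, 0.892, -0.198] w [0.0, 0.0, 0.0] to [521.7 229.9 261.5]
```

Call:
move_arm(
  delta_pos=[
    [-0.09,0.89,-0.2],
    [-0.09,0.89,-0.2],
    [-0.09,0.89,-0.2],
    [-0.09,0.89,-0.2],
    [-0.09,0.89,-0.2],
    [-0.09,0.89,-0.2],
    [-0.09,0.89,-0.2],
    [-0.09,0.89,-0.2],
    [-0.09,0.89,-0.2],
    [-0.09,0.89,-0.2],
    [-0.09,0.89,-0.2],
    [-0.09,0.89,-0.2],
    [-0.09,0.89,-0.2],
    [-0.09,0.89,-0.2],
    [0,0,0],
  ],
  twist=[
    [0,0,0],
    [0,0,0],
    [0,0,0],
    [0,0,0],
    [0,0,0],
    [0,0,0],
    [0,0,0],
    [0,0,0],
    [0,0,0],
    [0,0,0],
    [0,0,0],
    [0,0,0],
    [0,0,0],
    [0,0,0],
    [0,0,0],
  ],
  gripper=[60,60,60,60,60,60,60,60,60,60,60,60,60,60,60],
)

```text
t: 29.92
tool_pos: [522.8, 231.8, 263.0]
tcp_rot: [3.138, 0.613, 3.099]
wrist_force: [-0.1, 0.1, -0.4]
gripper_width: 60.0
grasp_force: 0.0
```

Run:
```python
from ov import *; from plan import *
ims=[]
for n,o,s in(("top",(205,115),4.4),("scene",(180,150),4.4)):
    p,d=eyes.snapshot(n); np.savez(f"{n}9.npz",p=p,d=d); off=np.array(o)
    im=cv2.resize(p[o[1]:o[1]+130,o[0]:o[0]+90,::-1],None,fx=s,fy=s,interpolation=cv2.INTER_CUBIC)
    im=np.clip(im*1.5,0,255).astype(np.uint8)
    edges(im,n,SCR[1:],SL[0],SL[1],(0,0,255),s,off); ims.append(im)
    print(n,[(r["position"],round(r["confidence"],2)) for r in eyes.pinpoint(n,"scraper_butt")][:2],proj(n,SL[1]+SL[0]@np.array([-115,0,10.])))
cv2.imwrite("pics/end.png",np.hstack(ims))
for q in("jar","beaker"):
    print(q,[(r["position"],round(r["confidence"],2)) for r in eyes.pinpoint("scene",q)][:1])
```

```text
top [([248.7, 136.9], 0.81)] [[250.29841375 137.65942094]]
scene [([216.8, 204.0], 0.79)] [[217.34435312 203.37152913]]
jar [([184.8, 256.7], 0.89)]
beaker [([244.7, 286.3], 0.65)]
```

View pics/end.png

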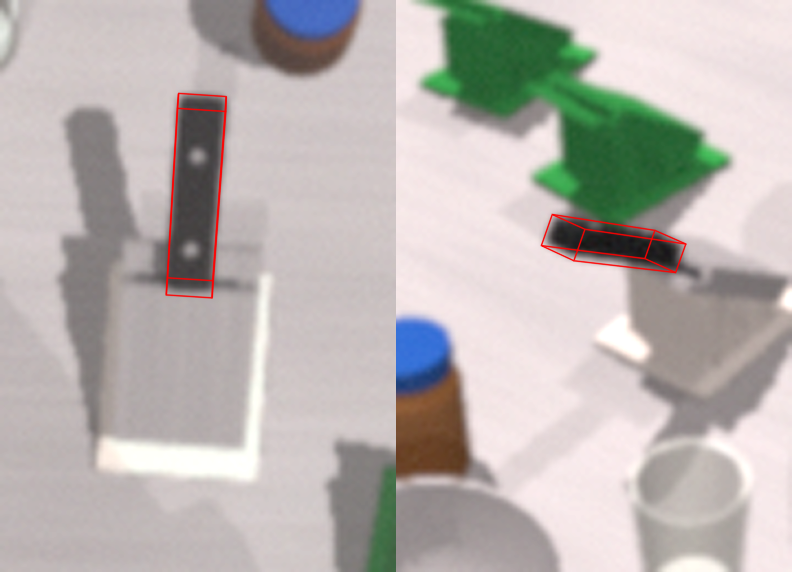

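The final picture shows the scraper's handle against the holder's mouth: (196,200) in the top half, (615,240) in the scene half. It matches the fully-home outline. The jar and beaker are where they were.

```bash
python3 -c "
from plant import robot
print(robot.finish_job())"
```

```text
the job is handed in; nothing more can be done
None
```

I laid the knife flat in the tray, then slid the scraper fully home in the steel holder with only light contact forces. Neither tool was dropped, the jar and beaker did not move, and I handed the job in at about 30 s of the 58 s allowed; the judge's verdict was not shown.

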